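# Open the hardener: push-and-turn cap

## Task

We are about to mix mounting resin: open the hardener bottle, the one in the bottle holder with the wide ribbed push-and-turn safety cap, by pressing the cap down against its spring, twisting it anticlockwise (seen from above) while it is down until it is free, and lifting it straight off. Finish holding the cap in the gripper, level and centred over the open mouth, its lower edge about 8 cm above the mouth so that drips fall back in; do not put it down or let go. Both bottles stay standing in the holder, and the beaker, the moulds and the resin bottle are left where they are.

Things in the scene. Friction and masses are not known exactly. Their poses are not given: they have to be found in the camera images.
- cap: grey push-and-turn cap on the hardener bottle, 52 mm across, 31 mm tall, 45 g, ribbed side, two raised turn arrows on top. Origin: centre of its lower edge; z up its axis; x towards a small raised pointer on its top. At the start it is locked, x along the bottle's x (4 degrees of play), origin 126.5 mm above the bottle's underside. Below its edge the neck is bare for 20 mm down to the shoulder.
- cap_liner (a joint): sprung liner inside the cap, bearing on the mouth: how far (m) the cap is pressed down from its locked height. 0 locked (4 N), plus 1 N per mm, bottoms out at 0.006 (10 N); -0.004 when nothing presses on it. The cap's teeth block any turn until it is 3.5 mm down; about 5 mm is right.
- mouth (a point): centre of the rim of the hardener bottle's mouth, 146 mm above its underside, on the cap's axis. Turning the pressed cap anticlockwise (from above) takes about 0.1 N m; past 37 degrees its lugs are free of the neck's and it springs up 4 mm if let rise; hard stop at 86 degrees, so about 60 is right; then it lifts straight off. It cannot turn clockwise.
- hardener_bottle: white square plastic bottle, 70 x 70 mm, shoulder 106 mm high, neck 31 mm across (43 mm over its three lugs), mouth 146 mm above the origin; 0.24 to 0.5 kg. Origin: centre of its underside; z up; x, y square to its faces. Loose, but in a square well of the holder, which lets it turn no more than 3 degrees.
- holder: grey plastic twin bottle holder screwed to the bench, 100 x 235 mm, 55 mm tall, two square wells (73 mm wide, floor 6 mm thick) 125 mm apart along its y axis. Origin: centre of its underside on the bench. Which bottle stands in which well varies.
- resin_bottle: the other bottle in the holder: white, square, 70 x 70 mm, shoulder 140 mm high, 172 mm tall in all, with a slim plain cap 29 mm across; leave it alone. Origin: centre of its underside.
- beaker: clear plastic mixing beaker, 68 mm across, 85 mm tall, standing on the bench beside the holder; leave it alone. Origin: centre of its underside.
- mould_a: white silicone mounting mould (small open cup), 43 mm across, 26 mm tall, on the bench beside the holder; leave it alone. Origin: centre of its underside.
- mould_b: second white silicone mounting mould, same as the other; leave it alone. Origin: centre of its underside.
Not all that is in view belongs to the job. What is shaped like the cap but brown or purple is not meant. Leave any yellow look-alike of the hardener_bottle alone.

How it is judged:
On the way, in this order (a step that is already met when the one before it is completed fails the run):
1. the cap is pressed down at least 3 mm while still locked (turned less than 23 degrees) (z of cap in the frame of hardener_bottle below 0.1235 m and angle between the x axis of cap and the x axis of hardener_bottle, either way round below 0.4 rad), for 0.02 s.
2. the cap is turned at least 38 degrees from the lock while still on the neck of the seated bottle (angle between the x axis of cap and the x axis of hardener_bottle, either way round above 0.66 rad and z of cap in the frame of hardener_bottle below 0.1325 m and horizontal distance between cap and hardener_bottle below 0.006 m and z of hardener_bottle in the frame of holder below 0.012 m), for 0.05 s.
At the end, for the whole second after the job is handed in: Cap held still in the fingers, touching nothing else, level within 11 deg, within 20 mm of the mouth's axis, lower edge 50 to 115 mm above the mouth; hardener bottle upright and seated, within 15 mm of its start, resin bottle within 20 mm, beaker (upright) and moulds within 30 mm (z of cap in the frame of mouth between 0.05 and 0.115 m and horizontal distance between cap and mouth below 0.02 m and angle between each of cap, beaker's own z axis and vertical below 0.2 rad and linear speed of cap below 0.03 m/s and contact force between cap and the fingers above 1 N and contact force between cap and hardener_bottle below 0.05 N and contact force between cap and resin_bottle below 0.05 N and contact force between cap and holder below 0.05 N and angle between each of hardener_bottle, resin_bottle's own z axis and vertical below 0.1 rad and z of hardener_bottle in the frame of holder below 0.012 m and distance of hardener_bottle from where it was at the start of the episode below 0.015 m and distance of resin_bottle from where it was at the start of the episode below 0.02 m and distance of each of beaker, mould_a, mould_b from where it was at the start of the episode below 0.03 m); the arm keeps its last pose, push and grip.
It fails at once if the hardener bottle is pulled up out of its seat by more than 15 mm or tipped (z of hardener_bottle in the frame of holder above 0.021 m or angle between hardener_bottle's own z axis and vertical above 0.25 rad).
It fails at once if the resin bottle is lifted or tipped (distance of resin_bottle from where it was at the start of the episode above 0.03 m or angle between resin_bottle's own z axis and vertical above 0.25 rad).
It fails at once if the beaker or a mould is knocked away or over (distance of any of beaker, mould_a, mould_b from where it was at the start of the episode above 0.04 m or angle between any of beaker, mould_a, mould_b's own z axis and vertical above 0.5 rad).
It also fails if it takes over 42 s, if anything falls off the work surface, if the arm or the gripper's body presses on something with over 40 N, if the wrist force passes 120 N, or if a joint passes its speed limit or range.

## Robot

A 7-joint arm with a two-finger parallel gripper is mounted at the origin on the work surface. World frame = base frame: x ahead of the robot, y to its left, z up, the work surface at z = 0. Lengths are in m, angles in rad, forces in N, time in s.
With the tool pointing down it reaches from about 0.35 to 0.9 m from the base axis. Payload 19.9 kg.
Tool frame: the origin (TCP) lies between the finger pads; the fingertips stand 19 mm ahead of it and the grasp point (between the pads) is the TCP; z points along the fingers, y is the direction in which the jaws open and shut (so a half turn about z gives the same grasp; the last joint's range is limited). The gripper opens to 94 mm and grips with 3 to 60 N. Pads are 16 mm wide; open, the fingers measure 119 mm over their backs; the gripper's body (75 mm by 177 mm) begins 78 mm behind the grasp point.
Start: joints at [-1.321, 0.417, -0.01, 1.614, 0.005, 1.111, -0.053], TCP at [0.18, 0.599, 0.202] pointing down, gripper open.
Joint ranges: [-2.81, 2.81], [-0.39, 2.02], [-1.27, 1.25], [0.06, 2.57], [-1.19, 4.33], [0.19, 2], [-2.82, 2.82]. Speed limits (rad/s): [1.89, 1.89, 2.39, 2.39, 3.01, 3.01, 3.01].

## Interface

Orientations are given as a 3x3 rotation matrix whose columns are the frame's x, y, z axes.
In Python, from rig import robot gives the robot as it stands. Calls block until the motion is done:
- robot.move_ptp(position, orientation): joint-space move of the TCP to a pose.
- robot.move_linear(position, velocity=0.15, frame=None, threshold=None): straight line of the TCP; frame=None keeps the orientation; velocity is the mean speed in m/s. With threshold (N) it stops when the force on the tool has changed by that much, and returns True; else False.
- robot.goto_joints(angles): joint-space move.
- robot.gripper_to(opening): finger opening in m; the grip force is fixed at half the most; returns when the fingers have stopped.
- robot.pause(seconds).
- robot.ik(position, orientation): joint angles nearest the present ones, or None.
- robot.get_state(): the state.
- robot.grab_frame(name): name is "side" or "top"; returns the picture (420x560x3 uint8, red, green, blue); there is no depth.
- robot.camera_info(name): a dict with "fx", "fy", "cx", "cy" (pixels), "rvec" (rotation vector, rad) and "tvec" (3), from world to camera coordinates, as OpenCV has them. Camera axes: x right, y down, z forward; pixel columns grow to the right and rows downward; lengths in m; the calibration is good to about 2 mm. A picture is of the moment at which its call begins. camera_info takes no time and is no camera call.
A pose or a line that the arm cannot do raises robot.PlanningError and nothing moves.
- robot.sign_off(): hands the job in, once; it reports no verdict.
The state is a dict: "time": time; "qpos": joint angles; "joint_vel": joint speeds; "effort": joint torques, N m; "ee_pos": TCP position; "tool_rot": TCP orientation; "force": force on the tool from outside, world axes, zero at the start; "moment": the same for the moment, N m; "opening": finger opening in m.
Only numpy, scipy, OpenCV 4.12 (cv2) and the standard library are available. Lean on these libraries where they do the work, as an engineer would, in place of code of your own. Each camera call takes 0.05 s, during which the arm holds its last target. There are 200 camera calls.

## Working session

There is one attempt and no reset: what is moved stays moved. The work goes in short steps, each a Python script; the robot and the scene stay as the last script left them, time stands still between calls to the robot, and variables do not carry over. Pictures are saved under pics/ and viewed, about 8 in all and at most 12, crops included, and the job is handed in when it is done.

```bash
mkdir -p pics; cat > h.py <<'E'
import numpy as np, cv2
from rig import robot
def save(name,fn,crop=None,s=1):
    im=robot.grab_frame(name)[:,:,::-1].copy()
    cv2.imwrite('pics/full_'+fn,im)
    if crop: a,b,c,d=crop; im=im[b:d,a:c]
    if s!=1: im=cv2.resize(im,None,fx=s,fy=s,interpolation=cv2.INTER_CUBIC)
    cv2.imwrite('pics/'+fn,im)
def cam(n):
    c=robot.camera_info(n);R=cv2.Rodrigues(np.array(c['rvec'],float))[0];t=np.array(c['tvec'],float).ravel()
    K=np.array([[c['fx'],0,c['cx']],[0,c['fy'],c['cy']],[0,0,1.]]);return K,R,t
def proj(n,p):
    K,R,t=cam(n);q=K@(R@np.array(p,float)+t);return q[:2]/q[2]
def back(n,uv,z):
    K,R,t=cam(n);d=R.T@np.linalg.inv(K)@np.array([uv[0],uv[1],1.]);o=-R.T@t
    return o+d*(z-o[2])/d[2]
E
python3 - <<'E'
from h import *
for n in('top','side'):
    save(n,n+'0.png',s=1.4); K,R,t=cam(n); print(n,K[0,0],-R.T@t,R[2])
s=robot.get_state();print(s['time'],s['tool_rot'],s['force'])
E
```

```text
top 504.71430505629746 [0.42584228 0.07540273 1.22906813] [ 0.09198665  0.00976656 -0.99571234]
side 416.78732107532045 [0.29549113 0.70745305 0.65061427] [ 0.2882855  -0.71696162 -0.63471057]
0.1 [[-9.57732124e-01  2.87661475e-01 -2.34541392e-04]
 [ 2.87661555e-01  9.57731484e-01 -1.11056542e-03]
 [-9.48392136e-05 -1.13109272e-03 -9.99999356e-01]] [ 0.2423115  -0.13663047  0.54679202]
```

View pics/top0.png

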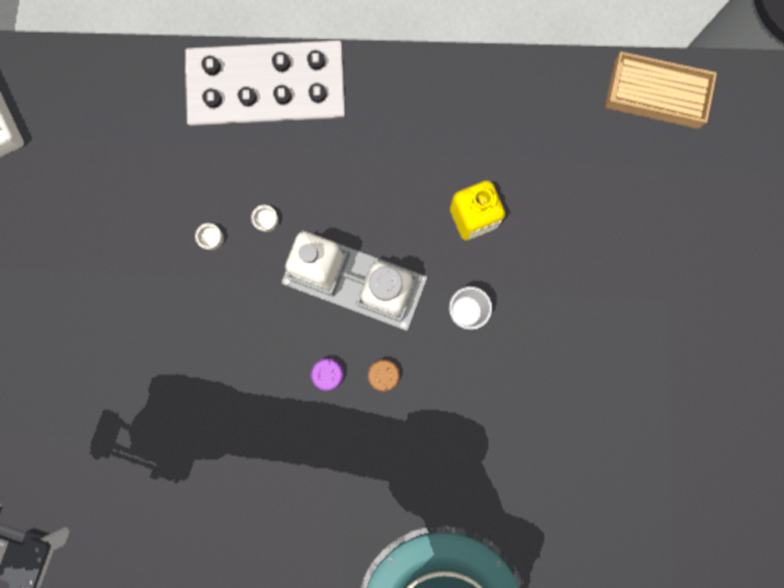

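View pics/side0.png

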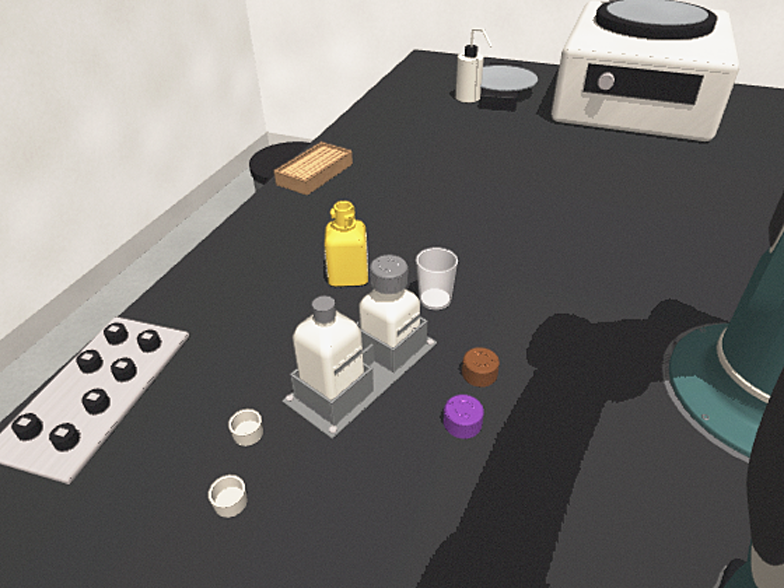

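The hardener's grey ribbed cap is at about (386,283) in the top view and (389,272) in the side view (1.4x scale). The resin bottle is to its left (+y), and the beaker to its right. I'll enlarge it next.

```bash
python3 - <<'E'
from h import *
a=cv2.imread('pics/full_top0.png')[160:240,195:310]
b=cv2.imread('pics/full_side0.png')[175:265,235:335]
a=cv2.resize(a,(690,480),interpolation=cv2.INTER_CUBIC);cv2.imwrite('pics/c.png',a)
cv2.imwrite('pics/d.png',cv2.resize(b,(600,540),interpolation=cv2.INTER_CUBIC))
# rough
p=back('top',(386/1.4,283/1.4),.1635);print(p,proj('side',p)*1.4)
E
```

```text
[0.5404533  0.10678383 0.1635    ] [388.2719234  263.48749664]
```

View pics/c.png

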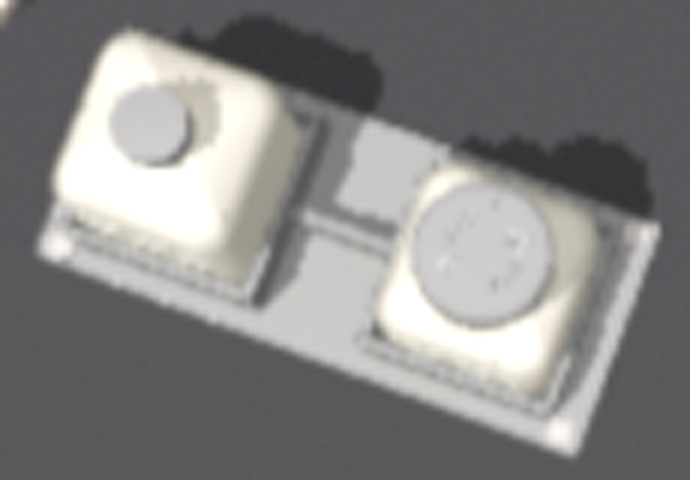

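View pics/d.png

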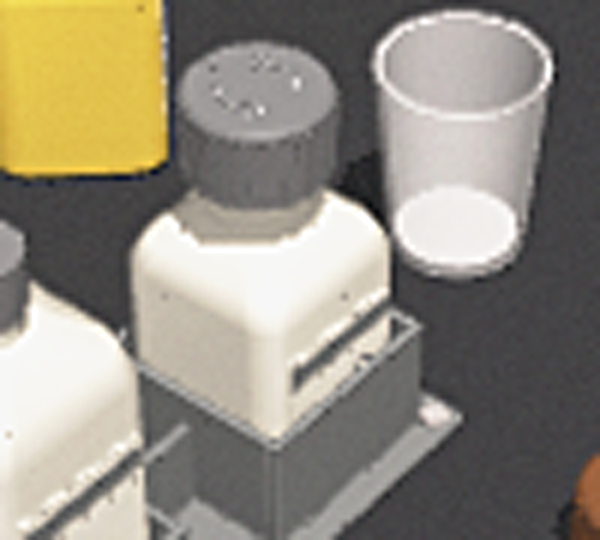

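```bash
python3 - <<'E'
from h import *
ut=np.array([275.4,201.3]);us=np.array([277.7,190.1])
Ks=[cam('top'),cam('side')]
P=[K@np.c_[R,t] for K,R,t in Ks]
X=cv2.triangulatePoints(P[0],P[1],ut,us);print('tri',X[:3,0]/X[3,0])
p=back('top',ut,.1635);print(p,back('side',us,.1635),proj('side',p))
c=[back('top',(195+u/6-.4,160+v/6-.4),.005) for u,v in((40,257),(577,457),(660,228))]
print(c,[np.linalg.norm(c[1]-c[0]),np.linalg.norm(c[2]-c[1])])
d=c[0]-c[1];print('holder y yaw',np.degrees(np.arctan2(-d[0],d[1])), 'centre',(c[0]+c[2])/2)
y=d/np.linalg.norm(d);print('well-',(c[0]+c[2])/2-y*.0625)
for yd in range(0,180,15):
    a=np.radians(yd);yy=np.array([np.cos(a),np.sin(a),0]);z=np.array([0,0,-1.]);R=np.c_[np.cross(yy,z),yy,z]
    for s in(1,-1):
        R2=R@np.diag([s,s,1]);q=robot.ik([p[0],p[1],.148],R2);print(yd,s,None if q is None else np.round(q,2))
E
```

```text
tri [0.54151498 0.10727086 0.15922222]
[0.54223346 0.10750819 0.1635    ] [0.53756851 0.11221471 0.1635    ] [276.34894199 188.22658824]
[array([0.55149195, 0.29318103, 0.005     ]), array([0.47663146, 0.07237891, 0.005     ]), array([0.57070054, 0.04132439, 0.005     ])] [np.float64(0.233147317063982), np.float64(0.09906247732262652)]
holder y yaw -18.728654118017506 centre [0.56109624 0.16725271 0.005     ]
well- [0.54102833 0.1080621  0.005     ]
0 1 [-0.72  0.4   0.58  1.86 -0.26  0.96 -0.02]
0 -1 [ 0.56  0.58 -1.08  1.82  0.58  1.09  2.41]
15 1 [-0.69  0.39  0.55  1.86 -0.25  0.95  0.23]
15 -1 [-1.05  0.58  1.09  1.87 -0.59  1.05 -2.61]
30 1 [-0.67  0.38  0.52  1.86 -0.23  0.95  0.48]
30 -1 [-1.05  0.58  1.09  1.87 -0.59  1.05 -2.35]
45 1 [-0.64  0.38  0.48  1.86 -0.21  0.95  0.72]
45 -1 [-1.05  0.58  1.09  1.87 -0.59  1.05 -2.08]
60 1 [-0.61  0.37  0.45  1.86 -0.2   0.95  0.97]
60 -1 [-1.05  0.58  1.09  1.87 -0.59  1.05 -1.82]
75 1 [-0.59  0.37  0.42  1.86 -0.18  0.95  1.22]
75 -1 [-0.86  0.44  0.77  1.87 -0.37  0.98 -1.76]
90 1 [-0.54  0.36  0.35  1.86 -0.15  0.95  1.45]
90 -1 [-0.84  0.43  0.74  1.87 -0.35  0.97 -1.51]
105 1 [-0.49  0.36  0.29  1.86 -0.12  0.94  1.69]
105 -1 [-0.79  0.42  0.68  1.87 -0.32  0.97 -1.28]
120 1 [-0.45  0.36  0.25  1.86 -0.11  0.94  1.94]
120 -1 [-0.76  0.41  0.64  1.87 -0.29  0.96 -1.04]
135 1 [-0.42  0.35  0.21  1.85 -0.09  0.94  2.18]
135 -1 [-0.77  0.41  0.65  1.87 -0.3   0.96 -0.77]
150 1 [-0.38  0.35  0.16  1.85 -0.07  0.94  2.43]
150 -1 [-0.76  0.41  0.64  1.87 -0.3   0.96 -0.51]
165 1 [-0.34  0.35  0.11  1.85 -0.05  0.94  2.67]
165 -1 [-0.74  0.4   0.61  1.87 -0.28  0.96 -0.27]
```

```bash
cat >> h.py <<'E'
C=np.array([.5415,.1075])
def rot(yd):
    a=np.radians(yd);yy=np.array([np.cos(a),np.sin(a),0]);z=np.array([0,0,-1.]);return np.c_[np.cross(yy,z),yy,z]
def st(l=''):
    s=robot.get_state();print(l,'t%.1f'%s['time'],np.round(s['ee_pos'],4),'yaw %.1f'%np.degrees(np.arctan2(s['tool_rot'][1][1],s['tool_rot'][0][1])),'F',np.round(s['force'],1),'M',np.round(s['moment'],2),'open %.4f'%s['opening'],flush=True)
    return s
E
python3 - <<'E'
from h import *
robot.gripper_to(.094)
robot.move_linear([.18,.599,.27]);st()
robot.move_ptp([*C,.26],rot(0));st()
print(robot.move_linear([*C,.148],velocity=.08,threshold=6));st()
save('side','s1.png',(215,130,335,260),4.5)
E
```

```text
t0.9 [0.1799 0.5987 0.2692] yaw 73.3 F [-0.1  0.3 -1.4] M [-0.01  0.   -0.01] open 0.0942
 t3.1 [0.5414 0.1087 0.2599] yaw 0.1 F [-0.3 -0.1 -1.2] M [-0.04  0.04 -0.  ] open 0.0938
False
 t4.7 [0.5417 0.1076 0.1484] yaw 0.0 F [ 0.6 -0.1  0.8] M [-0.06  0.06  0.01] open 0.0937
```

View pics/s1.png

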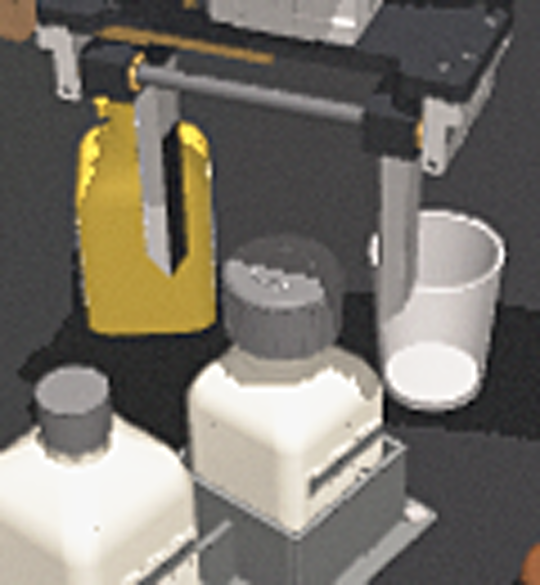

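The jaws straddle the cap, with the left tip at (170,272) and the right tip at (400,315) in the crop. I'll compare those with the expected projections.

```bash
python3 - <<'E'
from h import *
f=lambda p:np.round((proj('side',p)-[215,130])*4.5)
x,y=C
for n,p in dict(tipfar=(x+.053,y,.129),tipnear=(x-.053,y,.129),captop=(x,y,.1635),capbot=(x,y,.1325),toppx=(x+.026,y,.1635),topmx=(x-.026,y,.1635),toppy=(x,y+.026,.1635),topmy=(x,y-.026,.1635)).items(): print(n,f(p))
# resin cap top check
print(f((.581,.226,.178)))
E
```

```text
tipfar [170. 299.]
tipnear [392. 351.]
captop [278. 262.]
capbot [279. 318.]
toppx [222. 250.]
topmx [334. 275.]
toppy [255. 297.]
topmy [299. 229.]
[ 70. 384.]
```

The tips appear about 15–20 mm higher than predicted, so I'll zoom in and check before closing.

```bash
python3 - <<'E'
from h import *
im=cv2.imread('pics/full_s1.png')[140:220,240:320]
im=cv2.convertScaleAbs(im,alpha=1.3,beta=30)
cv2.imwrite('pics/e.png',cv2.resize(im,(600,600),interpolation=cv2.INTER_NEAREST))
E
```

```text
(no output)
```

View pics/e.png

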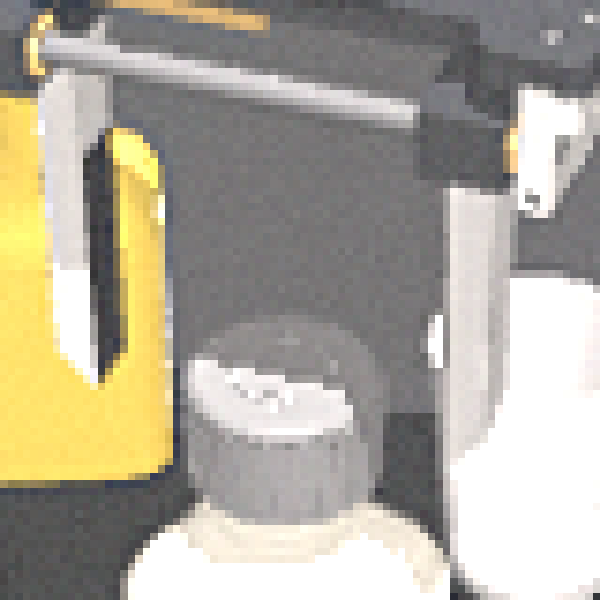

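```bash
python3 - <<'E'
from h import *
f=lambda p:np.round((proj('side',p)-[240,140])*7.5)
x,y=.5417,.1076
for z in(.129,.139,.148,.226): print(z,[f(p) for p in((x+.047,y+.008,z),(x+.047,y-.008,z),(x-.047,y+.008,z),(x-.0595,y+.008,z))])
print('captop',[f((x+26e-3*np.cos(a),y+26e-3*np.sin(a),.1635)) for a in np.radians(range(0,360,45))])
print('capbot',[f((x+26e-3*np.cos(a),y+26e-3*np.sin(a),.1325)) for a in np.radians(range(0,360,45))])
E
```

```text
0.129 [array([103., 446.]), array([127., 411.]), array([434., 523.]), array([479., 534.])]
0.139 [array([101., 416.]), array([125., 382.]), array([434., 493.]), array([480., 504.])]
0.148 [array([ 99., 390.]), array([124., 356.]), array([435., 466.]), array([481., 477.])]
0.226 [array([ 82., 141.]), array([108., 108.]), array([439., 213.]), array([489., 224.])]
captop [array([182., 342.]), array([182., 388.]), array([237., 420.]), array([315., 418.]), array([369., 383.]), array([365., 337.]), array([310., 307.]), array([235., 309.])]
capbot [array([186., 435.]), array([186., 482.]), array([240., 514.]), array([317., 513.]), array([369., 477.]), array([366., 430.]), array([312., 400.]), array([238., 401.])]
```

The cap is in register, but the visible tips fit z≈0.149 rather than 0.129. At TCP z=0.140 either reading is safe and covers at least 20 mm of the cap, so I'll go there, grip and check the side force.

```bash
python3 - <<'E'
from h import *
print(robot.move_linear([*C,.140],velocity=.05,threshold=6));st()
robot.gripper_to(.045);robot.pause(.2);st('closed')
save('side','s2.png',(240,140,320,220),7.5)
E
```

```text
False
 t5.0 [0.5413 0.1074 0.1396] yaw -0.0 F [0.3 0.  0.8] M [-0.04  0.04  0.01] open 0.0939
closed t5.9 [0.5415 0.1075 0.14  ] yaw -0.0 F [-1.9 -0.6  2.8] M [-0.14  0.51  0.01] open 0.0515
```

View pics/s2.png

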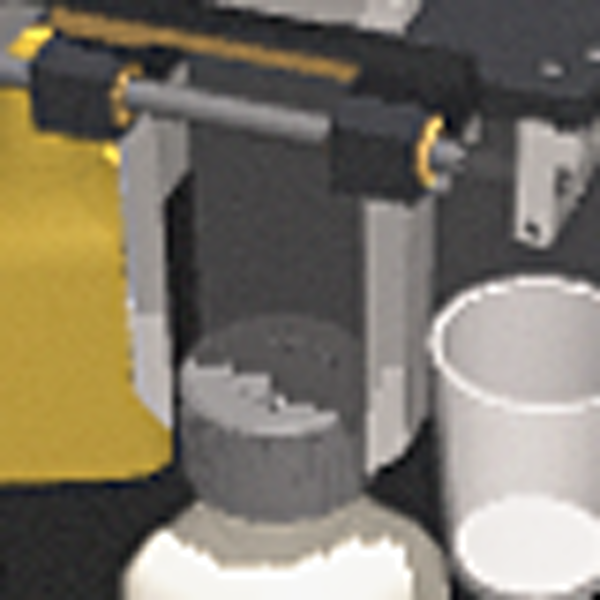

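The cap is gripped between both pads (opening 51.5 mm, side force about 2 N), and the tips reach its lower third. Next I'll press.

```bash
python3 - <<'E'
from h import *
z0=robot.get_state()['ee_pos'][2]
for d in(.002,.0035,.005):
    robot.move_linear([*C,.140-d],velocity=.02);robot.pause(.15);st(d)
E
```

```text
0.002 t6.4 [0.5416 0.1075 0.1381] yaw -0.0 F [-2.6 -0.8  5.3] M [-0.22  0.67  0.01] open 0.0514
0.0035 t6.8 [0.5416 0.1075 0.1367] yaw -0.0 F [-3.   0.2  6.4] M [-0.24  0.79 -0.  ] open 0.0513
0.005 t7.2 [0.5416 0.1074 0.1353] yaw -0.0 F [-3.1 -0.3  8.4] M [-0.23  0.85 -0.05] open 0.0513
```

Force rises 1 N/mm as expected, to 8.4 N. Now I'll twist while it is down.

```bash
python3 - <<'E'
from h import *
for a in range(8,65,8):
    robot.move_ptp([*C,.1347],rot(a))
    s=st(a)
    if abs(s['moment'][2])>.8: print('STOP');break
save('side','s3.png',(240,140,320,220),7.5)
E
```

```text
8 t7.4 [0.5419 0.1075 0.1351] yaw 8.1 F [-1.3 -0.2  7. ] M [-0.17  0.39  0.06] open 0.0517
16 t7.7 [0.5421 0.1076 0.1352] yaw 16.1 F [-1.6 -0.3  7.8] M [-0.06  0.27  0.06] open 0.0513
24 t8.0 [0.5422 0.1076 0.1352] yaw 24.1 F [-0.6  0.7  8. ] M [0.05 0.12 0.05] open 0.0514
32 t8.2 [0.5422 0.1077 0.1353] yaw 32.1 F [ 0.7 -0.   7.3] M [ 0.11 -0.    0.06] open 0.0513
40 t8.5 [0.5423 0.1077 0.1353] yaw 40.1 F [-0.6 -1.   8.4] M [0.12 0.03 0.02] open 0.0513
48 t8.7 [0.5423 0.1077 0.1353] yaw 48.1 F [0.1 0.2 7.1] M [0.2  0.03 0.04] open 0.0512
56 t9.0 [0.5423 0.1077 0.1353] yaw 56.1 F [-0.2  0.6  7.5] M [0.17 0.03 0.04] open 0.0509
64 t9.2 [0.5423 0.1077 0.1353] yaw 64.1 F [0.2 0.5 7.6] M [0.18 0.02 0.09] open 0.0514
```

View pics/s3.png

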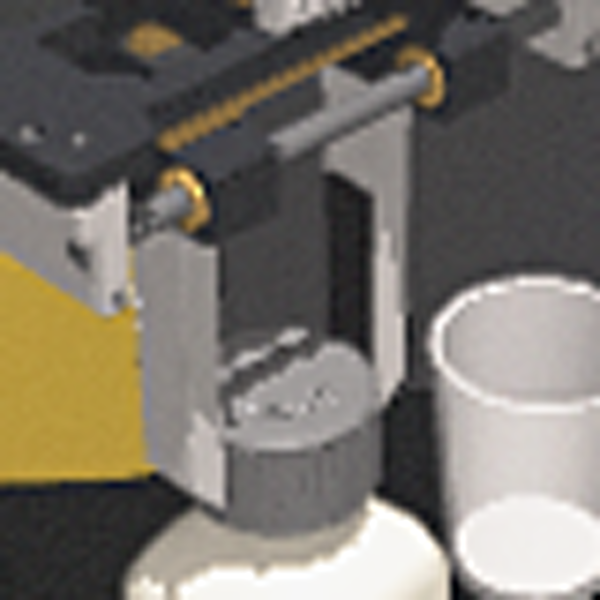

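The cap still sits square in the jaws and the turn went through. I'll lift slowly, watching for a downward pull that would mean it is still locked.

```bash
python3 - <<'E'
from h import *
P=np.array([.5419,.1076])
for z in(.139,.142,.145,.148,.152):
    robot.move_linear([*P,z],velocity=.02);robot.pause(.1);s=st(z)
    if s['force'][2]<-2.5: print('PULL');break
save('side','s4.png',(240,140,320,220),7.5)
E
```

```text
0.139 t9.8 [0.5422 0.1077 0.1391] yaw 64.0 F [0.6 0.6 3.4] M [ 0.21 -0.34  0.03] open 0.0514
0.142 t10.2 [0.5418 0.1076 0.1419] yaw 64.0 F [0.4 0.5 1.5] M [ 0.17 -0.27  0.05] open 0.0513
0.145 t10.6 [0.5418 0.1075 0.1449] yaw 64.0 F [ 0.2 -0.8 -1.2] M [ 0.    0.02 -0.01] open 0.0513
0.148 t11.0 [0.5419 0.1076 0.148 ] yaw 64.0 F [-0.4 -0.  -0.8] M [-0.02 -0.02 -0.01] open 0.0513
0.152 t11.4 [0.5419 0.1076 0.152 ] yaw 64.0 F [ 0.4 -0.3 -0.5] M [ 0.   -0.01 -0.05] open 0.0513
```

View pics/s4.png

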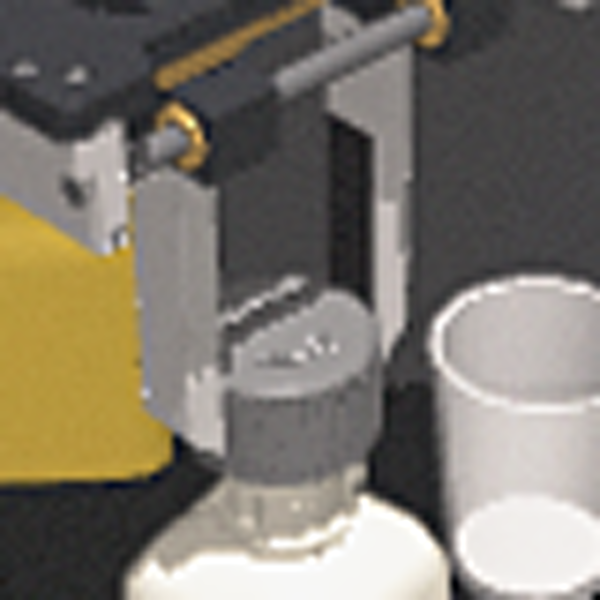

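The cap is coming off (about −0.5 N, just its weight) with the neck exposed and the bottle seated. Now up to the end height.

```bash
python3 - <<'E'
from h import *
robot.move_linear([.5419,.1076,.2395],velocity=.06);robot.pause(.4);st()
save('side','s5.png',(200,90,340,250),3.75)
f=lambda p:np.round((proj('side',p)-[200,90])*3.75)
print('edge',f((.5419,.1076,.232)),'mouth',f((.5419,.1076,.152)))
E
```

```text
t13.5 [0.5419 0.1076 0.2395] yaw 64.0 F [-0.5  0.2 -0.7] M [-0.03 -0.    0.  ] open 0.0514
edge [284. 257.] mouth [287. 386.]
```

View pics/s5.png

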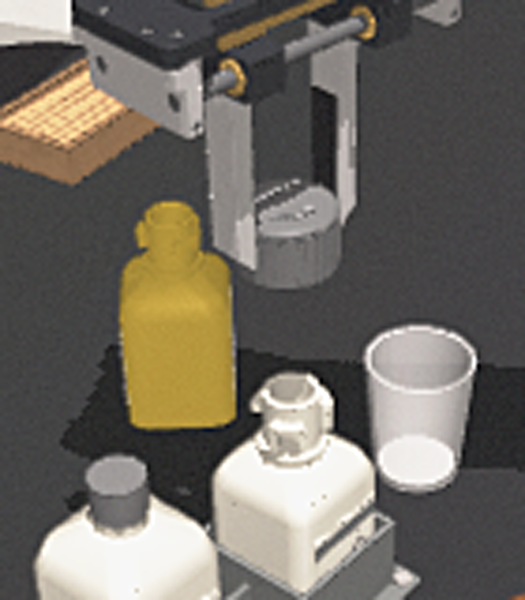

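The mouth is open at (295,387). The cap is level above it, with its lower-edge centre at about (297,260), on the axis and about 80 mm up. Bottles, beaker and holder are undisturbed. Handing in.

```bash
python3 - <<'E'
from h import *
print(robot.sign_off());st()
E
```

```text
the job is handed in; nothing more can be done
None
the job is handed in; nothing more can be done
```

The hardener bottle is open, and the gripper is holding its cap level over the mouth with the lower edge about 80 mm up. I handed the job in at about 13.5 s of the 42 s allowed; the rig reports no verdict.

- **Press and turn:** I pressed the cap about 5 mm down, with the force at 8.4 N against roughly 9 N expected. I then turned the gripper 64° anticlockwise while the cap was down. I never measured the cap's own angle; the evidence that it was free is that it lifted off without pulling on the bottle.
- **Lift:** Once clear, the tool force was about −0.7 N, which is little more than the cap's weight. The finger opening stayed at 51.4 mm, so the grip held.
- **Last picture:** It shows the cap level and over the open mouth. The bottles in view stand in the holder, and the beaker is where it was. The moulds were outside that final crop and I did not look at them again, but nothing went near them.
- **Disagreement:** In the side camera the fingertips first looked about 19 mm higher than the stated geometry. I gripped at a height that was safe either way. The side camera also showed an offset of about 2–3 mm from my positions; I went by the top camera for the cap's position.

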